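# Work the glaze stirrer out of its dog-leg drying slot and stand it in the crock

### The job

The red-handled glaze stirrer has dried and hangs in one of the two dog-leg slots of the drying rack. Work it along its slot and out at the rack's front, then stand it disc down in the empty blue crock, lowering it until the disc rests on the crock's floor before you let go. Leave the blue-handled stirrer hanging, do not knock over or shove the crock, and leave the yellow bottle and the bisque cup alone.

Things in the scene. Friction and masses are not known exactly. Their poses are not given: they have to be found in the camera images.
- stirrer_red: glaze stirrer with a red handle, upright, 180 mm long, 120 g. Origin: centre of the underside of its steel disc; z runs up the shaft. Disc 44 mm diameter and 6 mm thick (z 0 to 6 mm), steel shaft 10 mm diameter (z 6 to 115 mm), round handle 26 mm diameter (z 115 to 180 mm). Hanging, the underside of the handle rests on the rack's board. It is round: its yaw means nothing
- stirrer_blue: the same stirrer with a blue handle, hanging in the rack's other slot; it stays there
- rack: fixed plywood drying rack, 120 (x) by 250 (y) by 145 mm, origin at the centre of its underside, -x its open front towards the robot. A 12 mm board (top at z 145) on side cheeks (inner faces y +-115), a back panel (front face x 50) and a 6 mm base has two mirrored dog-leg slots, 18 mm wide. A stirrer hangs near (0, 85) or (0, -85): which one varies. Its disc cannot pass up through a slot
- left_bend (a point): corner of the left slot on its centreline, top of the board, at rack (0, 42, 145) mm. From here one leg runs outwards along x = 0 to its closed end at y = 94 mm, the other straight to the front edge
- left_mouth (a point): where the left slot opens at the board's front edge, rack (-60, 42, 145) mm. The stirrer's disc is clear of the board once the shaft is 24 mm in front of this edge
- right_bend (a point): the same corner of the right slot, at rack (0, -42, 145) mm; its outer leg ends closed at y = -94 mm
- right_mouth (a point): the same mouth of the right slot, at rack (-60, -42, 145) mm
- crock: empty round crock of blue-glazed stoneware, loose, 450 g, 82 mm diameter and 92 mm high, wall 5 mm. Origin: centre of its underside, z up. Inside about 68 mm wide, floor 6 mm above the origin
- bottle: yellow squeeze bottle, 34 mm diameter, 87 mm high, bystander; origin at the centre of its underside
- cup: small pale bisque cup, 61 mm diameter, 58 mm high, bystander; origin at the centre of its underside
Mind the look-alikes: they are no part of the job. What is shaped like the stirrer_red but green or turquoise is not meant.

How it is judged (in metres and radians):
On the way, in this order (a step that is already met when the one before it is completed fails the run):
1. the red stirrer has come out through the rack's front, its disc still below the board (x of stirrer_red in the frame of rack between -0.2 and -0.062 m and z of stirrer_red in the frame of rack below 0.128 m), for 0.1 s.
2. the disc is down on the crock's floor while the gripper still holds the stirrer (horizontal distance between stirrer_red and crock below 0.022 m and z of stirrer_red in the frame of crock below 0.014 m and contact force between the fingers and stirrer_red above 0.5 N), for 0.1 s.
At the end, for the whole second after the job is handed in: The red stirrer stands at rest, released, in the upright crock: disc within 25 mm of the crock's axis and no more than 16 mm above its underside, leaning less than 0.6 rad. The blue stirrer still hangs at the inner end of its slot (horizontal distance between stirrer_red and crock below 0.025 m and z of stirrer_red in the frame of crock below 0.016 m and angle between stirrer_red's own z axis and vertical below 0.6 rad and linear speed of stirrer_red below 0.03 m/s and angle between crock's own z axis and vertical below 0.1 rad and height (world z) of crock below 0.01 m and x of stirrer_blue in the frame of rack above -0.012 m and height (world z) of stirrer_blue above 0.02 m and angle between stirrer_blue's own z axis and vertical below 0.2 rad); the robot touches nothing.
It fails at once if the crock is tipped over 0.3 rad or shoved more than 40 mm (angle between crock's own z axis and vertical above 0.3 rad or distance of crock from where it was at the start of the episode above 0.04 m).
It fails at once if the blue stirrer is moved more than 25 mm (distance of stirrer_blue from where it was at the start of the episode above 0.025 m).
It fails at once if the bottle or the cup is moved more than 20 mm (distance of any of bottle, cup from where it was at the start of the episode above 0.02 m).
It also fails if it takes over 51 s, if anything falls off the work surface, if the arm or the gripper's body presses on something with over 40 N, if the wrist force passes 120 N, or if a joint passes its speed limit or range.

### The arm

A 6-joint arm with a two-finger parallel gripper is mounted at the origin on the work surface; the furniture and walls round the work are solid. World frame = base frame: x ahead of the robot, y to its left, z up, the work surface at z = 0. Lengths are in mm, angles in rad, forces in N, time in s.
With the tool pointing down it reaches from about 275 to 750 mm from the base axis. Payload 10.2 kg.
Tool frame: the origin (TCP) lies midway between the tips of the shut fingers; the grasp point (between the pads) lies 19 mm behind it; z points along the fingers, y is the line along which they close (so a half turn about z gives the same grasp; the last joint's range is limited). The gripper opens to 85 mm and grips with 20 to 120 N. Pads are 22 mm wide; open, the fingers measure 114 mm over their backs; the gripper's body (76 mm by 85 mm) begins 54 mm behind the grasp point. The pads swing forward as they close: fully open they stand 13 mm farther back than shut.
Start: joints at [1.062, 0.313, 1.498, -0, 1.331, -0.223], TCP at [148.023, 503.706, 231.294] pointing down, gripper open.
Joint ranges: [-2.94, 2.94], [-0.97, 2.17], [0.19, 2.56], [-1.23, 4.37], [0.02, 3.11], [-2.88, 2.88]. Speed limits (rad/s): [2.39, 2.39, 3.01, 3.14, 3.14, 3.14].

### API

Orientations are given as a unit quaternion [w, x, y, z].
In Python, from rig import ctrl, capture, camera_info gives the robot as it stands.
- The arm moves only by the tool apply_moves, never from a script. Its argument "targets" is a list of rows, each a list of 3 entries, a list of its own where there are three numbers: the finger opening in mm, from 0 to 85.4, then the shift along the world's x, y, z in mm, then the turn, a rotation vector about the world's x, y, z in degrees. In form: [[grip, [dx, dy, dz], [rx, ry, rz]], ...]. A call has 1 to 20 rows; each row is the pose to reach, as a shift and turn from the pose commanded when the call began; what a row does not reach only later rows make up. A row lasts 1/10 s, in which the tool goes at most 50 mm and 8.59 degrees, less where a joint would pass 70% of its speed; a pose out of reach is approached as far as the arm can. A call with a gripper value outside its range is refused whole. The fingers move at their own pace and stop on an object; "squeeze" is the grip in N (left out, the last holds). Time passes only in rows, so rows that repeat a pose let the fingers close. It gives the time, the measured TCP pose, the force, the opening and the grip force at its end, in the units of the state.
- ctrl.sense(): the state, without advancing time (a new reading comes with each control period).
- capture(name): name is "side" or "top"; returns (picture, depth): 480x640x3 uint8, blue, green, red; 480x640 float32, mm along the optical axis (not along the pixel's ray), 0 where there is no reading.
- camera_info(name): a dict with "vfov" (degrees; the focal length in pixels is half the picture's height over the tangent of half this angle, whatever the lens; pixels are square), "cx", "cy" (the principal point, pixels), "extrinsics" (4x4, takes a point from camera to world coordinates). Camera axes: x right, y down, z forward; pixel columns grow to the right and rows downward; lengths in mm; the calibration is good to about 2 mm. A picture is of the moment at which its call begins. camera_info takes no time and is no camera call.
- ctrl.finish_job(): hands the job in; it is judged then, once.
The state is a dict: "time_s": time; "joints": joint angles; "dq": joint speeds; "tau": joint torques, N m; "eef_pos": TCP position; "ee_rot": TCP orientation; "force": force on the tool from outside, world axes, zero at the start; "wrist_torque": the same for the moment, N m; "grip_width": opening from 0.0 (shut) to 1.0 (fully open); "grip_force": force on a finger pad.
Only numpy, scipy, OpenCV 4.12 (cv2) and the standard library are available. Lean on these libraries where they do the work, as an engineer would, in place of code of your own. Each camera call takes 0.05 s, during which the arm holds its last target. There are 200 camera calls.

## Working session

There is one attempt and no reset: what is moved stays moved. The work goes in short steps, Python scripts to look and compute and a tool call to move; the robot and the scene stay as the last step left them, time stands still between calls to the robot, and variables do not carry over. Pictures are saved under pics/ and viewed, at most 10 in all, crops included, and the job is handed in when it is done.

Besides the shell and the picture viewer there is one more tool, called after "Request:" by a JSON object that holds its "op" and its "data". apply_moves: Moves the arm, as the interface text tells. Its arguments: {"type":"object","properties":{"targets":{"type":"array","items":{"type":"array"}},"squeeze":{"type":"number"}},"required":["targets"]}

```bash
mkdir -p pics; cat > h.py <<'E'
import numpy as np, cv2, json
from rig import ctrl, capture, camera_info
def K(n):
    i=camera_info(n); f=240/np.tan(np.radians(i['vfov'])/2); return f,i['cx'],i['cy'],np.array(i['extrinsics'])
def world(n,u,v,d):
    f,cx,cy,E=K(n); p=np.stack([(u-cx)/f*d,(v-cy)/f*d,d,np.ones_like(d)],-1); return (p@E.T)[...,:3]
def cloud(n,dep):
    v,u=np.mgrid[:480,:640].astype(float); return world(n,u,v,dep.astype(float))
def ray(n,u,v,z):
    f,cx,cy,E=K(n); d=E[:3,:3]@np.array([(u-cx)/f,(v-cy)/f,1]); o=E[:3,3]; return o+d*(z-o[2])/d[2]
E
python3 - <<'E'
from h import *
for n in('side','top'):
    p,d=capture(n); cv2.imwrite(f'pics/{n}0.png',p); np.save(f'{n}0.npy',d)
    i=camera_info(n); print({k:v for k,v in i.items() if k!='extrinsics'}); print(np.round(i['extrinsics'],3))
print(ctrl.sense())
E
```

```text
{'vfov': 49.32304027306717, 'cx': 320.8104290176607, 'cy': 242.54696409889212}
[[ 8.51000e-01 -2.22000e-01  4.76000e-01  1.53910e+01]
 [-5.25000e-01 -3.43000e-01  7.79000e-01 -7.81746e+02]
 [-1.00000e-02 -9.13000e-01 -4.08000e-01  5.12828e+02]
 [ 0.00000e+00  0.00000e+00  0.00000e+00  1.00000e+00]]
{'vfov': 50.87526615285519, 'cx': 326.00272767016054, 'cy': 249.95280730130284}
[[-2.60000e-02 -9.96000e-01  9.10000e-02  3.97361e+02]
 [-9.99000e-01  2.80000e-02  2.10000e-02  1.69880e+01]
 [-2.30000e-02 -9.00000e-02 -9.96000e-01  1.13663e+03]
 [ 0.00000e+00  0.00000e+00  0.00000e+00  1.00000e+00]]
{'time_s': 0.1, 'joints': array([ 1.06158781e+00,  3.13354832e-01,  1.49834634e+00,  2.06118797e-05,
        1.33097727e+00, -2.23380337e-01]), 'dq': array([-0.00049548,  0.00072034, -0.00342395,  0.00179247, -0.00018242,
        0.00125945]), 'tau': array([ 2.62078975e-03, -4.12894499e+01, -2.60143733e+01, -2.33966202e-04,
        3.06388443e-03,  1.44708855e-05]), 'eef_pos': array([147.91233553, 503.50519353, 230.81792469]), 'ee_rot': array([-2.03787848e-04,  1.42430505e-01,  9.89804656e-01, -5.03294672e-04]), 'force': array([ 0.08302864, -0.68220518,  0.24698575]), 'wrist_torque': array([-0.00358793, -0.02115316, -0.03165203]), 'grip_force': 0.0, 'grip_width': 1.0027444296638433}
```

View pics/side0.png

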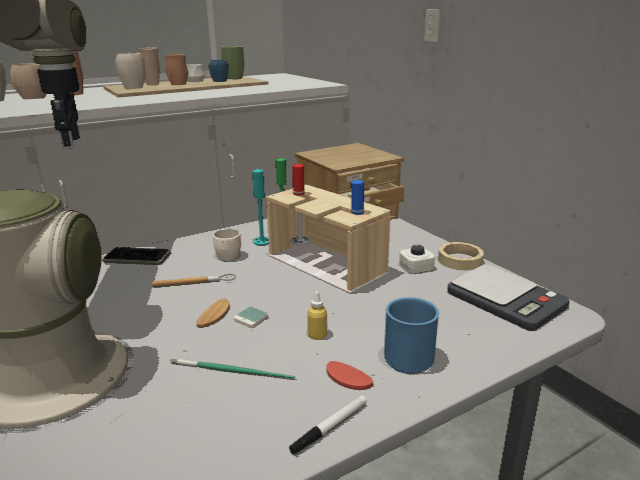

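View pics/top0.png

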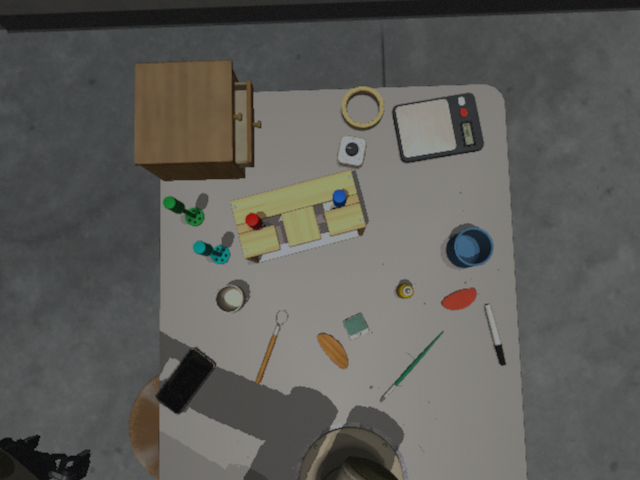

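The side view shows the rack at about (328,230). The red handle hangs in the rack's left slot at (298,180), seen from the top at (253,220). The blue one is at (357,197), top (340,198).

Four things share the stirrer shape: red (298,180), blue (357,197), turquoise (259,184) and green (281,172). Only the first is red and in the rack, so it is the one meant. From the top, the crock is at (469,247), the bottle at (405,290) and the cup at (231,298).

```bash
cat > meas.py <<'E'
from h import *
def blob(hsv,lo,hi,box):
    m=cv2.inRange(hsv,lo,hi); k=np.zeros_like(m); x0,y0,x1,y1=box; k[y0:y1,x0:x1]=m[y0:y1,x0:x1]; return k>0
def circ(P):
    A=np.c_[2*P,np.ones(len(P))]; s=np.linalg.lstsq(A,(P**2).sum(1),rcond=None)[0]; return s[:2],np.sqrt(s[2]+s[:2]@s[:2])
E
python3 - <<'E'
from meas import *
C={};H={}
for n in('side','top'):
    p=cv2.imread(f'pics/{n}0.png'); H[n]=cv2.cvtColor(p,cv2.COLOR_BGR2HSV); C[n]=cloud(n,np.load(f'{n}0.npy'))
    if n=='side': cv2.imwrite('pics/crop.png',cv2.resize(p[130:300,230:410],None,fx=3.3,fy=3.3,interpolation=cv2.INTER_CUBIC))
def show(name,P):
    P=P[np.isfinite(P).all(1)]; print(name,len(P),'min',P.min(0).round(),'max',P.max(0).round(),'med',np.median(P,0).round(1))
c=C['top']
# board
X=c[150:275,220:380].reshape(-1,3); B=X[(X[:,2]>138)&(X[:,2]<152)]; print('board z',np.median(B[:,2]))
r=cv2.minAreaRect(B[:,:2].astype(np.float32)); print(r, cv2.boxPoints(r).round(1).tolist())
for nm,lo,hi,bt,bs in(('red',(0,120,60),(8,255,255),(235,200,275,235),(285,155,312,198)),('blue',(105,120,60),(130,255,255),(325,180,355,212),(345,175,370,216))):
    for n,b in(('top',bt),('side',bs)):
        m=blob(H[n],lo,hi,b); P=C[n][m]; P=P[P[:,2]>100]; show(nm+n,P)
        T=P[P[:,2]>P[:,2].max()-6]; print('  toparea',np.median(T,0).round(1),cv2.minEnclosingCircle(T[:,:2].astype(np.float32)))
        if n=='side':
            Q=P[(P[:,2]<P[:,2].max()-6)]; print('  cylfit',circ(Q[:,:2]))
for nm,(x0,y0,x1,y1),zl,zh in(('crock',(435,215,505,280),86,97),('bottle',(385,270,425,310),40,95),('cup',(205,275,260,320),52,64),('drawers',(120,50,265,185),50,400)):
    P=c[y0:y1,x0:x1].reshape(-1,3); P=P[(P[:,2]>zl)&(P[:,2]<zh)]; show(nm,P); print('  ',cv2.minEnclosingCircle(P[:,:2].astype(np.float32)))
    P=C['side'].reshape(-1,3)
for nm,(x0,y0,x1,y1),zl,zh in(('crockS',(380,295,445,372),84,98),('crockSbody',(380,330,445,372),15,80),('bottleS',(300,285,335,342),5,35),('cupS',(205,225,250,265),10,64)):
    P=C['side'][y0:y1,x0:x1].reshape(-1,3); P=P[(P[:,2]>zl)&(P[:,2]<zh)]; show(nm,P); print('  ',cv2.minEnclosingCircle(P[:,:2].astype(np.float32)),circ(P[:,:2]))
E
```

```text
board z 144.5430323561675
((602.624267578125, 100.85255432128906), (200.5068817138672, 250.6429443359375), 13.087173461914062) [[476.6000061035156, 200.1999969482422], [533.4000244140625, -43.900001525878906], [728.7000122070312, 1.5], [671.9000244140625, 245.60000610351562]]
redtop 147 min [397.  17. 144.] max [ 556.  188. 1137.] med [542.4 172.9 209.3]
  toparea [ 397.4   17.  1136.6] ((397.3613586425781, 16.9879150390625), 9.999999747378752e-05)
redside 324 min [529. 157. 141.] max [671. 381. 209.] med [537.7 165.  181.9]
  toparea [539.9 167.7 207.2] ((540.922119140625, 170.3356475830078), 12.855036735534668)
  cylfit (array([593.30953446, 273.46077192]), np.float64(121.45350496099064))
bluetop 147 min [397.  -2. 157.] max [ 594.   21. 1137.] med [581.6   9.8 208.9]
  toparea [ 397.4   17.  1136.6] ((397.3613586425781, 16.9879150390625), 9.999999747378752e-05)
blueside 378 min [  15. -782.  143.] max [593.  20. 513.] med [577.3   0.7 182.7]
  toparea [  15.4 -781.7  512.8] ((15.390591621398926, -781.7460327148438), 9.999999747378752e-05)
  cylfit (array([580.82248012,   6.4064493
[... 798 characters left out ...]
5172704]), np.float64(37.84553480069664))
crockSbody 1693 min [ 450. -308.   15.] max [ 522. -239.   80.] med [ 466.5 -296.4   45.9]
   ((490.0915222167969, -268.355712890625), 40.024559020996094) (array([ 491.85712301, -266.5560489 ]), np.float64(39.314353480208446))
bottleS 297 min [ 387. -148.    5.] max [ 417. -121.   34.] med [ 395.8 -141.8   20. ]
   ((401.5631408691406, -132.5750732421875), 16.571216583251953) (array([ 403.8575035 , -129.46251976]), np.float64(15.706195783161645))
cupS 690 min [366. 217.  10.] max [426. 284.  58.] med [392.7 231.8  40. ]
   ((398.2957763671875, 250.4815216064453), 34.64918518066406) (array([396.62892482, 250.23841463]), np.float64(28.928965365973994))
```

View pics/crop.png

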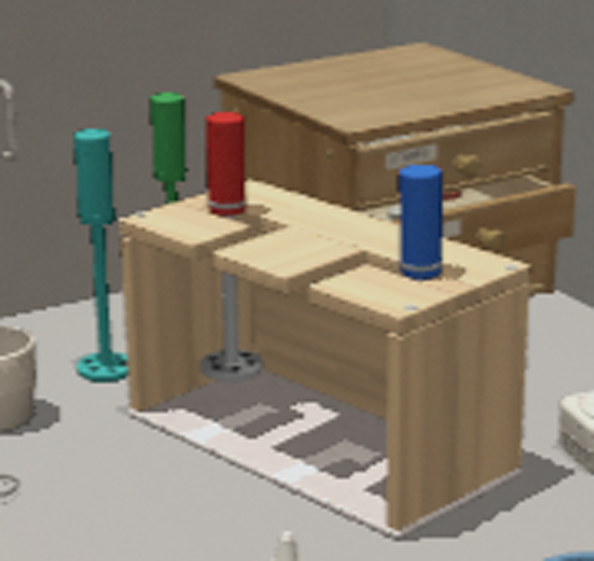

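The crop confirms it: the red handle with its steel shaft and disc hangs in the rack's left slot, while turquoise and green stand on the table beside the rack. Next I refine the rack pose, since the drawer's open front contaminated the board fit.

```bash
python3 - <<'E'
from meas import *
for n,box in (('top',(220,160,380,275)),('side',(255,175,395,240))):
    p=cv2.imread(f'pics/{n}0.png'); h=cv2.cvtColor(p,cv2.COLOR_BGR2HSV); c=cloud(n,np.load(f'{n}0.npy'))
    x0,y0,x1,y1=box; m=np.zeros((480,640),np.uint8); s=c[...,2]; m[y0:y1,x0:x1]=((s>140)&(s<149)&(c[...,0]<665))[y0:y1,x0:x1]
    N,l,st,ce=cv2.connectedComponentsWithStats(m,connectivity=4)
    k=1+np.argmax(st[1:,4]); P=c[l==k] if n=='top' else c[m>0]
    r=cv2.minAreaRect(P[:,:2].astype(np.float32)); print(n,len(P),np.median(P[:,2]),r,cv2.boxPoints(r).round(1).tolist())
p=cv2.imread('pics/top0.png'); h=cv2.cvtColor(p,cv2.COLOR_BGR2HSV); c=cloud('top',np.load('top0.npy'))
for b,z in(((235,200,275,235),209),((325,180,355,212),209)):
    x0,y0,x1,y1=b; P=c[y0:y1,x0:x1].reshape(-1,3); P=P[(P[:,2]>200)&(P[:,2]<218)]; print(len(P),cv2.minEnclosingCircle(P[:,:2].astype(np.float32)),circ(P[:,:2]),P.mean(0))
# slot pixels seen in top view: board-height region holes in rack frame
yaw=np.radians(14); 
E
```

```text
top 6123 144.5433102470265 ((563.781982421875, 91.86529541015625), (120.63429260253906, 250.3498077392578), 13.217538833618164) [[476.3999938964844, 199.89999389648438], [533.7000122070312, -43.79999923706055], [651.0999755859375, -16.200000762939453], [593.9000244140625, 227.5]]
side 2110 143.4097038580388 ((552.143310546875, 143.09417724609375), (130.11598205566406, 359.63433837890625), 10.754009246826172) [[454.70001220703125, 307.6000061035156], [521.7999877929688, -45.70000076293945], [649.5999755859375, -21.399999618530273], [582.5, 331.8999938964844]]
153 ((544.2728881835938, 172.74815368652344), 12.921517372131348) (array([543.85836302, 172.42621704]), np.float64(9.228396298006656)) [543.69668814 172.23876231 208.86901771]
155 ((583.5455322265625, 8.985367774963379), 12.899798393249512) (array([583.08737833,   8.93749908]), np.float64(9.267283016138064)) [582.84892224   8.89746031 208.78578052]
```

Rack: centre about (563,91), yaw about 13.2°. In its frame the red stirrer is at about (-1,83) and the blue at (0,-85), which fits the description. I'll go above the red handle with the fingers closing along rack y.

Request:
{"op": "apply_moves", "data": {"targets": [[85,[0,0,30],[0,0,0]],[85,[20,-17,50],[0,0,2]],[85,[50,-42,50],[0,0,4]],[85,[80,-67,50],[0,0,6]],[85,[115,-97,50],[0,0,9]],[85,[150,-126,50],[0,0,12]],[85,[185,-156,50],[0,0,14]],[85,[220,-185,50],[0,0,17]],[85,[255,-215,50],[0,0,20]],[85,[290,-244,50],[0,0,22]],[85,[320,-269,50],[0,0,25]],[85,[350,-295,50],[0,0,27]],[85,[375,-316,50],[0,0,29]],[85,[390,-328,50],[0,0,29.6]],[85,[394.5,-332,50],[0,0,29.6]],[85,[394.5,-332,50],[0,0,29.6]],[85,[394.5,-332,50],[0,0,29.6]],[85,[394.5,-332,50],[0,0,29.6]],[85,[394.5,-332,50],[0,0,29.6]]]}}

```text
time_s: 2.0
eef_pos: [542.0, 172.4, 281.5]
ee_rot: [0.0, -0.116, 0.993, 0.0]
force: [-1.8, -0.4, -1.0]
grip_width: 0.997
grip_force: 0.0
```

Request:
{"op": "apply_moves", "data": {"targets": [[85,[0,0,-20],[0,0,0]],[85,[0,0,-45],[0,0,0]],[85,[0,0,-70],[0,0,0]],[85,[0,0,-95],[0,0,0]],[85,[0,0,-113],[0,0,0]],[85,[0,0,-121],[0,0,0]],[85,[0,0,-121],[0,0,0]],[85,[0,0,-121],[0,0,0]],[85,[0,0,-121],[0,0,0]]]}}

```text
time_s: 2.9
eef_pos: [543.0, 171.8, 161.4]
ee_rot: [0.001, -0.115, 0.993, -0.0]
force: [-0.2, -0.5, 0.0]
grip_width: 0.998
grip_force: 0.0
```

Request:
{"op": "apply_moves", "data": {"targets": [[60,[0,0,0],[0,0,0]],[40,[0,0,0],[0,0,0]],[20,[0,0,0],[0,0,0]],[10,[0,0,0],[0,0,0]],[10,[0,0,0],[0,0,0]],[10,[0,0,0],[0,0,0]],[10,[0,0,0],[0,0,0]],[10,[0,0,0],[0,0,0]],[10,[0,0,0],[0,0,0]],[10,[0,0,0],[0,0,0]]], "squeeze": 40}}

```text
time_s: 3.9
eef_pos: [542.6, 171.7, 160.5]
ee_rot: [0.0, -0.115, 0.993, 0.0]
force: [-0.5, -0.2, 4.1]
grip_width: 0.295
grip_force: 39.1
```

```bash
python3 - <<'E'
from h import *
p,d=capture('side'); cv2.imwrite('pics/s1.png',cv2.resize(p[90:300,210:430],None,fx=2.7,fy=2.7)); s=ctrl.sense(); print(s['eef_pos'],s['grip_width'],s['grip_force'],s['force'])
E
```

```text
[542.62462634 171.7278312  160.47882822] 0.29176861267415555 39.11248505115509 [ 0.01441024 -0.37433802  4.15509999]
```

View pics/s1.png

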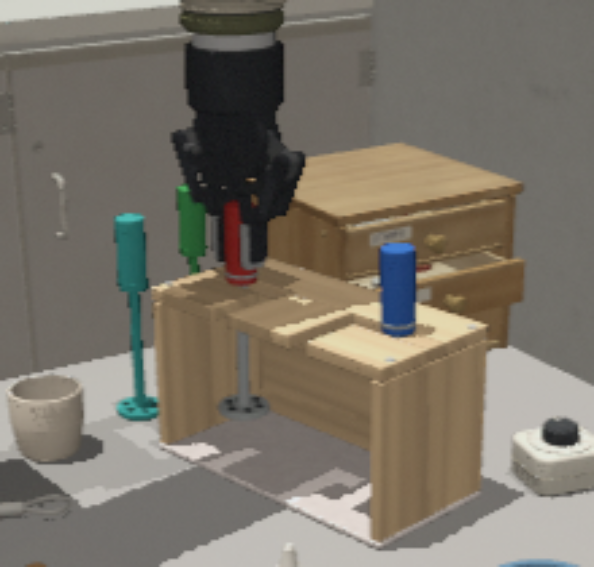

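The picture shows the fingers on the red handle at (240,240), with shaft and disc hanging freely below and blue untouched at (398,288). The opening of about 25 mm matches the handle. I lift 5 mm and slide 41 mm along the leg, checking the force.

Request:
{"op": "apply_moves", "data": {"targets": [[10,[0,0,3],[0,0,0]],[10,[0,0,6],[0,0,0]],[10,[0,0,6],[0,0,0]],[10,[0,0,6],[0,0,0]],[10,[1.1,-4.9,6],[0,0,0]],[10,[2.3,-9.7,6],[0,0,0]],[10,[3.4,-14.6,6],[0,0,0]],[10,[4.6,-19.5,6],[0,0,0]],[10,[4.6,-19.5,6],[0,0,0]],[10,[4.6,-19.5,6],[0,0,0]]]}}

```text
time_s: 4.95
eef_pos: [547.2, 152.1, 166.3]
ee_rot: [-0.0, -0.115, 0.993, 0.0]
force: [0.0, -0.5, -0.3]
grip_width: 0.292
grip_force: 39.1
```

Request:
{"op": "apply_moves", "data": {"targets": [[10,[1.1,-4.9,0],[0,0,0]],[10,[2.3,-9.7,0],[0,0,0]],[10,[3.4,-14.6,0],[0,0,0]],[10,[4.8,-20.4,0],[0,0,0]],[10,[4.8,-20.4,0],[0,0,0]],[10,[4.8,-20.4,0],[0,0,0]]]}}

```text
time_s: 5.55
eef_pos: [551.9, 131.7, 166.3]
ee_rot: [-0.0, -0.115, 0.993, 0.0]
force: [0.1, -0.3, -1.9]
grip_width: 0.293
grip_force: 39.2
```

```bash
python3 - <<'E'
from h import *
p,d=capture('side'); cv2.imwrite('pics/s2.png',cv2.resize(p[130:290,240:400],None,fx=3.7,fy=3.7,interpolation=cv2.INTER_CUBIC)); s=ctrl.sense(); print(s['eef_pos'],s['grip_width'],s['grip_force'],s['force'],s['wrist_torque'])
E
```

```text
[551.90666694 131.82503275 166.26277142] 0.290944237761209 39.15975093841553 [-0.93611215  0.0490081  -1.70372586] [-0.00061916  0.01914757 -0.01905648]
```

View pics/s2.png

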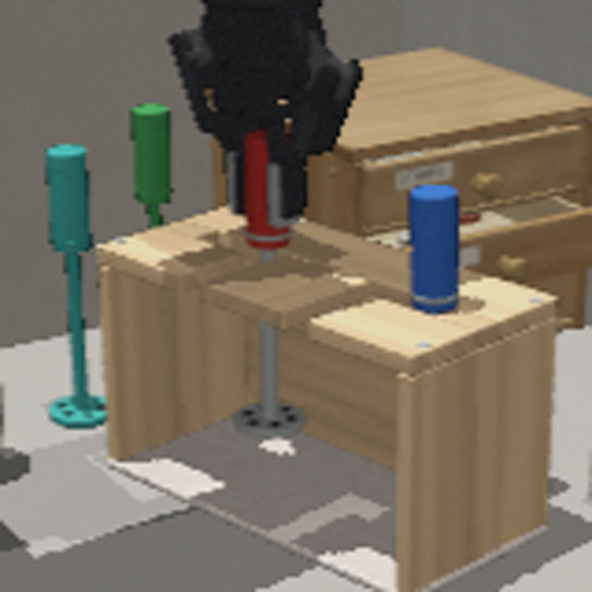

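The stirrer hangs straight and raised at the bend, shaft at about (268,340), with no contact force. Next it goes out towards the front, with a force check after 40 mm.

Request:
{"op": "apply_moves", "data": {"targets": [[10,[-4.9,-1.1,0],[0,0,0]],[10,[-9.7,-2.3,0],[0,0,0]],[10,[-14.6,-3.4,0],[0,0,0]],[10,[-19.5,-4.6,0],[0,0,0]],[10,[-24.3,-5.7,0],[0,0,0]],[10,[-29.2,-6.9,0],[0,0,0]],[10,[-34.1,-8,0],[0,0,0]],[10,[-38.9,-9.1,0],[0,0,0]],[10,[-38.9,-9.1,0],[0,0,0]],[10,[-38.9,-9.1,0],[0,0,0]]]}}

```text
time_s: 6.6
eef_pos: [513.1, 122.7, 166.4]
ee_rot: [0.0, -0.115, 0.993, -0.0]
force: [1.1, 0.0, -2.8]
grip_width: 0.294
grip_force: 39.1
```

Request:
{"op": "apply_moves", "data": {"targets": [[10,[-5.8,-1.4,0],[0,0,0]],[10,[-11.7,-2.7,0],[0,0,0]],[10,[-17.5,-4.1,0],[0,0,0]],[10,[-23.4,-5.5,0],[0,0,0]],[10,[-29.2,-6.9,0],[0,0,0]],[10,[-35,-8.2,0],[0,0,0]],[10,[-42.8,-10,0],[0,0,0]],[10,[-50.6,-11.9,0],[0,0,0]],[10,[-60.4,-14.2,0],[0,0,0]],[10,[-60.4,-14.2,0],[0,0,0]],[10,[-60.4,-14.2,0],[0,0,0]],[10,[-60.4,-14.2,0],[0,0,0]]]}}

```text
time_s: 7.8
eef_pos: [452.9, 108.5, 166.4]
ee_rot: [0.0, -0.115, 0.993, -0.0]
force: [0.4, -0.7, -1.9]
grip_width: 0.296
grip_force: 39.1
```

```bash
python3 - <<'E'
from meas import *
p,d=capture('side'); cv2.imwrite('pics/s3.png',p[100:400,200:460]); s=ctrl.sense(); print(s['eef_pos'],s['grip_width'],s['grip_force'],s['force'])
h=cv2.cvtColor(p,cv2.COLOR_BGR2HSV); c=cloud('side',d); m=cv2.inRange(h,(0,150,50),(8,255,255))>0; m[300:]=0
P=c[m];P=P[(P[:,2]>100)&(P[:,2]<260)]; print(len(P),P.min(0),P.max(0),np.median(P,0))
E
```

```text
[452.85839281 108.5258526  166.29732916] 0.29387585325432036 39.14713382720947 [-0.31677112  0.20926402 -2.60045058]
184 [439.9367489   90.55060105 150.30505324] [463.32945159 117.53774595 218.13660359] [443.62938912 102.25522683 183.45606089]
```

View pics/s3.png

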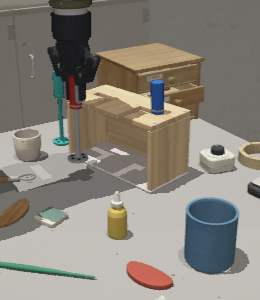

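The disc is clear in front of the rack at rack x about -104, still upright; crock and bottle are where they were. I lift 90 mm and carry it above the crock at (492,-267).

Request:
{"op": "apply_moves", "data": {"targets": [[10,[0,0,15],[0,0,0]],[10,[0,0,40],[0,0,0]],[10,[0,0,65],[0,0,0]],[10,[0,0,85],[0,0,0]],[10,[0,-5,95],[0,0,0]],[10,[2,-20,95],[0,0,0]],[10,[5,-45,95],[0,0,0]],[10,[7.5,-70,95],[0,0,0]],[10,[10,-95,95],[0,0,0]],[10,[13,-125,95],[0,0,0]],[10,[16,-155,95],[0,0,0]],[10,[20,-185,95],[0,0,0]],[10,[23,-215,95],[0,0,0]],[10,[26,-245,95],[0,0,0]],[10,[29,-275,95],[0,0,0]],[10,[32,-305,95],[0,0,0]],[10,[35,-335,95],[0,0,0]],[10,[38,-360,95],[0,0,0]],[10,[39.5,-372,95],[0,0,0]],[10,[39.5,-375.5,95],[0,0,0]]]}}

```text
time_s: 9.85
eef_pos: [491.9, -267.8, 260.5]
ee_rot: [-0.0, -0.115, 0.993, 0.001]
force: [-0.1, 0.7, -1.1]
grip_width: 0.298
grip_force: 39.3
```

Request:
{"op": "apply_moves", "data": {"targets": [[10,[0,0,0],[0,0,0]],[10,[0,0,0],[0,0,0]],[10,[0,0,0],[0,0,0]]]}}

```text
time_s: 10.15
eef_pos: [492.2, -266.1, 261.5]
ee_rot: [0.0, -0.116, 0.993, -0.0]
force: [-0.5, -0.0, -1.6]
grip_width: 0.292
grip_force: 39.4
```

```bash
python3 - <<'E'
from meas import *
p,d=capture('side'); cv2.imwrite('pics/s4.png',cv2.resize(p[130:390,300:520],None,fx=2.2,fy=2.2)); s=ctrl.sense(); print(s['eef_pos'],s['grip_width'],s['force'])
c=cloud('side',d)
P=c[295:372,380:450].reshape(-1,3); P=P[(P[:,2]>84)&(P[:,2]<98)]; print('crock',cv2.minEnclosingCircle(P[:,:2].astype(np.float32)),circ(P[:,:2]))
P=c[180:300,350:470].reshape(-1,3); P=P[np.hypot(P[:,0]-492,P[:,1]+267)<35]
D=P[(P[:,2]>123)&(P[:,2]<142)]; print('disc',len(D),D.min(0),D.max(0),cv2.minEnclosingCircle(D[:,:2].astype(np.float32)))
S=P[(P[:,2]>145)&(P[:,2]<225)]; print('shaft',len(S),np.median(S,0))
E
```

```text
[ 492.21398639 -266.21775194  261.50199108] 0.2948327453309994 [-0.49242741  0.2180713  -1.66007221]
crock ((492.3914794921875, -266.42376708984375), 42.766910552978516) (array([ 490.74726546, -267.7022332 ]), np.float64(37.91393318831402))
disc 374 [ 470.26403337 -286.2172812   128.78352736] [ 514.21364651 -242.46221653  141.41672903] ((492.5125732421875, -264.72991943359375), 22.454973220825195)
shaft 340 [ 490.13993604 -267.75065889  187.00792278]
```

View pics/s4.png

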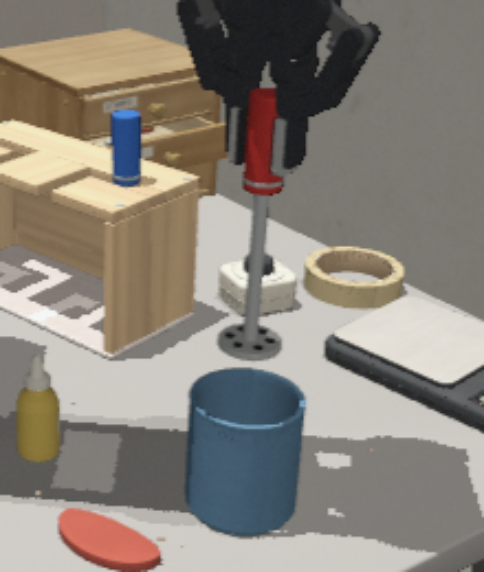

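The disc (250,340 in the crop) hangs above the crock's opening, within 2 mm of its axis in the same view. I lower it quickly to just above the floor, then in small steps.

Request:
{"op": "apply_moves", "data": {"targets": [[10,[0,0,-8],[0,0,0]],[10,[0,0,-20],[0,0,0]],[10,[0,0,-35],[0,0,0]],[10,[0,0,-50],[0,0,0]],[10,[0,0,-65],[0,0,0]],[10,[0,0,-80],[0,0,0]],[10,[0,0,-93],[0,0,0]],[10,[0,0,-104],[0,0,0]],[10,[0,0,-112],[0,0,0]],[10,[0,0,-117],[0,0,0]],[10,[0,0,-120],[0,0,0]],[10,[0,0,-120],[0,0,0]],[10,[0,0,-120],[0,0,0]]]}}

```text
time_s: 11.5
eef_pos: [492.3, -267.1, 141.7]
ee_rot: [0.0, -0.115, 0.993, -0.0]
force: [1.1, -0.1, -1.4]
grip_width: 0.293
grip_force: 39.4
```

Request:
{"op": "apply_moves", "data": {"targets": [[10,[0,0,-1],[0,0,0]],[10,[0,0,-2],[0,0,0]],[10,[0,0,-3],[0,0,0]],[10,[0,0,-3],[0,0,0]],[10,[0,0,-3],[0,0,0]]]}}

```text
time_s: 12.0
eef_pos: [492.1, -267.0, 138.3]
ee_rot: [-0.0, -0.115, 0.993, 0.0]
force: [0.1, -0.2, -1.7]
grip_width: 0.298
grip_force: 39.4
```

Request:
{"op": "apply_moves", "data": {"targets": [[10,[0,0,-0.5],[0,0,0]],[10,[0,0,-1],[0,0,0]],[10,[0,0,-1.5],[0,0,0]],[10,[0,0,-2],[0,0,0]],[10,[0,0,-2],[0,0,0]],[10,[0,0,-2],[0,0,0]]]}}

```text
time_s: 12.6
eef_pos: [492.3, -267.1, 136.9]
ee_rot: [0.0, -0.115, 0.993, -0.0]
force: [-1.1, 2.3, 5.4]
grip_width: 0.297
grip_force: 40.2
```

The upward force of 5.4 N at the expected height shows the disc is on the floor. I release and rise.

Request:
{"op": "apply_moves", "data": {"targets": [[10,[0,0,0],[0,0,0]],[10,[0,0,0],[0,0,0]],[30,[0,0,0],[0,0,0]],[40,[0,0,0],[0,0,0]],[60,[0,0,0],[0,0,0]],[85,[0,0,0],[0,0,0]],[85,[0,0,0],[0,0,0]],[85,[0,0,0],[0,0,0]],[85,[0,0,0],[0,0,0]],[85,[0,0,10],[0,0,0]],[85,[0,0,30],[0,0,0]],[85,[0,0,55],[0,0,0]],[85,[0,0,80],[0,0,0]],[85,[0,0,100],[0,0,0]],[85,[0,0,120],[0,0,0]],[85,[0,0,130],[0,0,0]],[85,[0,0,130],[0,0,0]],[85,[0,0,130],[0,0,0]],[85,[0,0,130],[0,0,0]]]}}

```text
time_s: 14.5
eef_pos: [491.9, -266.8, 265.2]
ee_rot: [-0.001, -0.115, 0.993, 0.001]
force: [-0.7, 0.8, 0.3]
grip_width: 1.001
grip_force: 0.0
```

```bash
python3 - <<'E'
from meas import *
p,d=capture('side'); cv2.imwrite('pics/s5.png',cv2.resize(p[130:390,200:520],None,fx=2,fy=2)); s=ctrl.sense(); print(s['time_s'],s['eef_pos'],s['grip_width'],s['force'])
c=cloud('side',d); h=cv2.cvtColor(p,cv2.COLOR_BGR2HSV); m=cv2.inRange(h,(0,150,50),(8,255,255))>0
P=c[m]; P=P[(np.hypot(P[:,0]-492,P[:,1]+267)<45)&(P[:,2]>100)]; print('handle z',P[:,2].min(),P[:,2].max())
T=P[P[:,2]>P[:,2].max()-4]; print(cv2.minEnclosingCircle(T[:,:2].astype(np.float32)))
P=c[295:372,380:450].reshape(-1,3); P=P[(P[:,2]>84)&(P[:,2]<98)]; print('crock',cv2.minEnclosingCircle(P[:,:2].astype(np.float32)))
E
```

```text
14.55 [ 491.88639646 -266.81139833  265.30127105] 0.9913620546983085 [0.02369166 0.48185662 0.152169  ]
handle z 120.70005539112816 185.70914490039684
((492.19183349609375, -265.05316162109375), 13.266512870788574)
crock ((492.9535217285156, -268.0967102050781), 42.4413948059082)
```

View pics/s5.png

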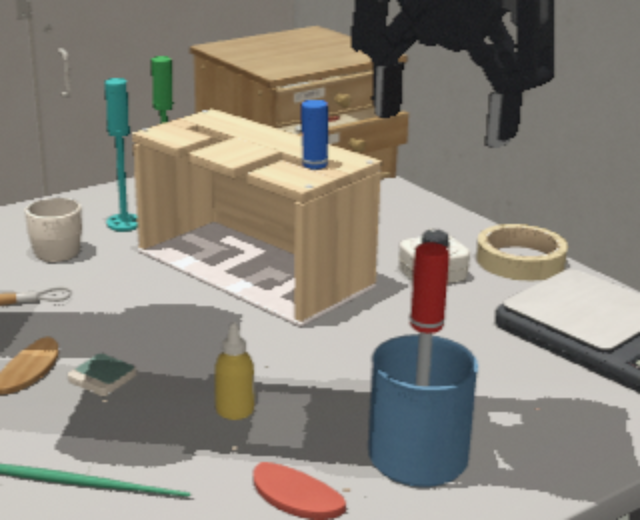

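The red stirrer stands upright in the crock at (430,285). Its handle spans z 121 to 186, so the disc is on the floor, and it sits about 3 mm from the crock's axis. Blue still hangs at (314,135), and the gripper is clear.

```bash
python3 -c "
from rig import ctrl
print(ctrl.finish_job())"
```

```text
the job is handed in; nothing more can be done
None
```

The red stirrer came out through the rack's front and now stands released, disc down, in the blue crock; the blue stirrer still hangs, and the job was handed in at about 14.6 s, though no verdict came back.

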